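Index the cheese carousel and sort the cheese that comes round

TASK

Pull up the orange spring knob of the round cheese board and turn the board anticlockwise (seen from above) to its next stop, until the knob has dropped fully home in the next hole, so that the next cheese comes round to the brass pointer. Then take that cheese and set it down gently, upright, in the middle of the tray whose rim has the colour of its tag. Leave the other cheese standing on the board, the board locked, and the jar, the big cheese and the slicer where they are.

Things in the scene. Friction and masses are not known exactly. Their poses are not given: they have to be found in the camera images.
- stand: fixed stand of the round board. Origin: on the turning axis at table height, z up; its -x points to the brass pointer (towards the robot), its +x to the shelf side. On it turns a round white board of radius 140 mm whose top is 70 mm above the table; at its centre is only a low steel hub (radius 18 mm, 10 mm high). A clear acrylic shelf, 360 mm wide with aluminium edge strips, on two thin posts, stands over the far part of the board
- shelf_edge (a point): middle of the shelf's near lower edge: 85 mm from the axis on the stand's +x side, 218 mm above the table. The shelf runs from here 85 mm further in the stand's +x, 180 mm to either side, and up to 228 mm; its posts (8 mm radius) stand 157 mm from the axis along +x and 165 mm to either side. The knob stands just under this edge, so a gripper pointing straight down strikes the shelf: come in tilted about 30 to 45 degrees, fingers pointing to the stand's +x and down
- carousel (a joint): turn of the round board, rad, anticlockwise seen from above positive; about 0 at the start, locked by the knob's pin in the first hole (play 0.02 either way). The next hole is about 1.05 (60 degrees) further on, but the index ring is adjustable and the hole lies anywhere from 0.96 to 1.13: find it by feel. The board turns no further than 1.42 and has no other hole; light bearing friction (about 1.2 N at the knob). The cheeses merely stand on it, so turn it smoothly
- plunger (a joint): lift of the knob and its pin, m: 0 = fully home in a hole, about 0.009 = pin resting on top of the index ring between holes, 0.018 = top of travel. A spring presses it down: about 6 N with its weight at 0, 10 N at 0.018. Above 0.010 the board turns freely; let go of between holes, the pin rides on the ring and snaps into a hole when it passes over it (2 mm play each side), and then the board stops dead
- knob (a point): grip point of the knob, on its axis: an upright straight orange cylinder 24 mm in diameter, its top (with a black band) 28 mm above this point; this point is 40 mm above the board's top when the knob is home. The knob stands 105 mm from the turning axis, at the start 30 degrees clockwise of the stand's +x, at the next stop about 30 degrees anticlockwise of it
- place_next (a point): centre of the place on the board's top, 100 mm from the axis, with the next cheese; 60 degrees short of the pointer at the start, at the pointer after indexing; turns with the board
- place_first (a point): centre of the place on the board's top, 100 mm from the axis, that is at the pointer at the start and turns away; its cheese stays on the board
- pointer (a point): top of the fixed brass pointer, a pin with a ball (10 mm radius, 44 mm high) beside the board's rim, 160 mm from the axis on the stand's -x side
- cheese_green: small red-waxed cheese, a barrel 58 mm across (48 mm at top and bottom) and 78 mm tall, 0.14 to 0.28 kg, with a flat green tag 39 mm across on its top; loose, stands upright on the round board in one of its two used places. Origin: centre of its underside, z up
- cheese_yellow: small red-waxed cheese, a barrel 58 mm across (48 mm at top and bottom) and 78 mm tall, 0.14 to 0.28 kg, with a flat yellow tag 39 mm across on its top; loose, stands upright on the round board in one of its two used places. Origin: centre of its underside, z up
- tray_green: fixed square wooden tray 130 x 130 mm with a green rim 18 mm high and 6 mm thick; its floor is 6 mm above the table. Origin: centre of its underside, x and y along its sides
- tray_yellow: fixed square wooden tray 130 x 130 mm with a yellow rim 18 mm high and 6 mm thick; its floor is 6 mm above the table. Origin: centre of its underside, x and y along its sides
- mustard_jar: bystander: amber jar with a blue lid, 60 mm across, 105 mm tall; origin under its centre
- gouda: bystander: big loose orange-yellow cheese wheel, 116 mm across, 60 mm tall; origin under its centre
- slicer: bystander: loose flat slicer with a handle, lying on the table left of the board, 210 mm long along its x
There are look-alikes about, which are no part of the job. What is shaped like the tray_yellow but purple or turquoise is not meant.

How it is judged:
On the way, in this order (a step that is already met when the one before it is completed fails the run):
1. the knob is pulled up out of the first hole (value of joint plunger above 0.0095 m), for 0.1 s.
2. the board is at its next stop, the knob fully home, both cheeses standing in their places on it (value of joint carousel between 0.93 and 1.17 rad and value of joint plunger below 0.003 m and (((horizontal distance between cheese_green and place_next below 0.03 m and z of cheese_green in the frame of stand between 0.064 and 0.078 m and angle between cheese_green's own z axis and vertical below 0.1 rad) and (horizontal distance between cheese_yellow and place_first below 0.03 m and z of cheese_yellow in the frame of stand between 0.064 and 0.078 m and angle between cheese_yellow's own z axis and vertical below 0.1 rad)) or ((horizontal distance between cheese_yellow and place_next below 0.03 m and z of cheese_yellow in the frame of stand between 0.064 and 0.078 m and angle between cheese_yellow's own z axis and vertical below 0.1 rad) and (horizontal distance between cheese_green and place_first below 0.03 m and z of cheese_green in the frame of stand between 0.064 and 0.078 m and angle between cheese_green's own z axis and vertical below 0.1 rad)))), for 0.2 s.
At the end, for the whole second after the job is handed in: board locked at its next stop (0.93-1.17 rad, knob within 3 mm of home); the cheese that came to the pointer upright (0.1 rad), at rest on the floor of its colour's tray, within 34 mm of the middle along each side; the other upright on the board within 30 mm of its place (value of joint carousel between 0.93 and 1.17 rad and value of joint plunger below 0.003 m and (((x of cheese_green in the frame of tray_green between -0.034 and 0.034 m and y of cheese_green in the frame of tray_green between -0.034 and 0.034 m and z of cheese_green in the frame of tray_green between 0 and 0.012 m and angle between cheese_green's own z axis and vertical below 0.1 rad and linear speed of cheese_green below 0.02 m/s) and (horizontal distance between cheese_yellow and place_first below 0.03 m and z of cheese_yellow in the frame of stand between 0.064 and 0.078 m and angle between cheese_yellow's own z axis and vertical below 0.1 rad)) or ((x of cheese_yellow in the frame of tray_yellow between -0.034 and 0.034 m and y of cheese_yellow in the frame of tray_yellow between -0.034 and 0.034 m and z of cheese_yellow in the frame of tray_yellow between 0 and 0.012 m and angle between cheese_yellow's own z axis and vertical below 0.1 rad and linear speed of cheese_yellow below 0.02 m/s) and (horizontal distance between cheese_green and place_first below 0.03 m and z of cheese_green in the frame of stand between 0.064 and 0.078 m and angle between cheese_green's own z axis and vertical below 0.1 rad))) and velocity of joint carousel between -0.03 and 0.03 rad/s); the robot touches nothing.
It fails at once if the big cheese wheel is moved by more than 30 mm (distance of gouda from where it was at the start of the episode above 0.03 m).
It fails at once if the slicer is moved by more than 30 mm (distance of slicer from where it was at the start of the episode above 0.03 m).
It fails at once if the mustard jar is moved by more than 30 mm (distance of mustard_jar from where it was at the start of the episode above 0.03 m).
It fails at once if a cheese is dropped or slammed into a tray (over 60 N) (contact force between any of cheese_green, cheese_yellow and tray_green above 60 N or contact force between any of cheese_green, cheese_yellow and tray_yellow above 60 N).
It also fails if it takes over 59 s, if anything falls off the work surface, if the arm or the gripper's body presses on something with over 40 N, if the wrist force passes 120 N, or if a joint passes its speed limit or range.

ROBOT

A 6-joint arm with a two-finger parallel gripper is mounted at the origin on the work surface. World frame = base frame: x ahead of the robot, y to its left, z up, the work surface at z = 0. Lengths are in m, angles in rad, forces in N, time in s.
With the tool pointing down it reaches from about 0.35 to 0.975 m from the base axis. Payload 4.9 kg.
Tool frame: the origin (TCP) lies at the very end of the fingers, on their centre line; the grasp point (between the pads) lies ctrl.grip_point_offset behind it (ctrl.grip_point_offset is the distance from the TCP to the grasp point, in m); z points along the fingers, y is the direction in which the jaws open and shut (so a half turn about z gives the same grasp; the last joint's range is limited). The gripper opens to 85 mm and grips with 20 to 120 N. Pads are 22 mm wide; open, the fingers measure 114 mm over their backs; the gripper's body (76 mm by 85 mm) begins 54 mm behind the grasp point. The pads swing forward as they close: fully open they stand 13 mm farther back than shut.
Start: joints at [-1.231, 0.053, 1.613, -0, 1.476, -0.119], TCP at [0.277, -0.56, 0.231] pointing down, gripper open.
Joint ranges: [-3.01, 3.01], [-1.01, 2.22], [0.06, 2.58], [-1.02, 4.17], [0.09, 2.62], [-3.14, 3.14]. Speed limits (rad/s): [2.57, 2.57, 3.14, 3.14, 3.14, 3.14].

INTERFACE

Orientations are given as a rotation vector (axis times angle).
In Python, from station import ctrl gives the robot as it stands. The module is installed in compiled form; this text tells all that it offers.
- The arm moves only by the shell command python3 -m creep 'ROWS' [FORCE]. ROWS is JSON, a list of rows, each a list of 5 numbers: the closure in counts, from 0 (fully open) to 255 (shut), then the shift along the tool's x, y, z in mm, then the turn about the tool's z in rad. A call has 1 to 12 rows; each row is the pose to reach, as a shift and turn from the pose commanded when the call began, along the tool's axes at that moment; what a row does not reach only later rows make up. A row lasts 1/12 s, in which the tool goes at most 41.7 mm and 7.16 degrees, less where a joint would pass 70% of its speed; a pose out of reach is approached as far as the arm can. A call with a gripper value outside its range is refused whole. The fingers move at their own pace and stop on an object; FORCE is the grip in N (left out, the last holds). Time passes only in rows, so rows that repeat a pose let the fingers close. It gives the time, the measured TCP pose, the force and the opening at its end, in the units of the state.
- ctrl.get_obs(): the state, without advancing time (a new reading comes with each control period).
- ctrl.get_image(name): name is "scene" or "top" or "wrist"; returns the picture (384x512x3 uint8, red, green, blue); there is no depth.
- ctrl.calibration(name): a dict with "fx", "fy", "cx", "cy" (pixels), "R" (3x3) and "t" (3): a world point X has camera coordinates R X + t. Camera axes: x right, y down, z forward; pixel columns grow to the right and rows downward; lengths in m; the calibration is good to about 2 mm. A picture is of the moment at which its call begins: read the wrist's pose just before it. calibration takes no time and is no camera call; for the wrist camera it gives the pose at the moment of the call.
- ctrl.finish_job(): hands the job in, once; it reports no verdict.
Trained networks look in the newest picture that a camera, given by its name, has taken for a name from the list of things; names that differ only in an ending like _2 or _b are one class to them, and where a whole thing is asked for, a point or a joint stands for the part that bears it (a point fixed in the world has none). Each returns a list of dicts, best first, with "conf" (0 to 1); they miss things now and then, are a little off and sometimes report something else, mostly with a low value. They report only what shows in the picture. A call takes as long as a camera call. They do not tell look-alikes from the thing itself.
- ctrl.boxes_of(camera, label): "rect" ([left, top, width, height] in pixels, round what is visible of it).
- ctrl.outline_of(camera, label): "mask" (384x512 bool, what is visible of it) and "rect" ([left, top, width, height] in pixels, round what is visible of it).
The state is a dict: "t": time; "q": joint angles; "dq": joint speeds; "effort": joint torques, N m; "tool_pos": TCP position; "tool_rot": TCP orientation; "contact_force": force on the tool from outside, world axes, zero at the start; "wrist_torque": the same for the moment, N m; "opening": finger opening in m.
Only numpy, scipy, OpenCV 4.12 (cv2) and the standard library are available. Lean on these libraries where they do the work, as an engineer would, in place of code of your own. Each camera call takes 0.05 s, during which the arm holds its last target. There are 200 camera calls.

## Working session

There is one attempt and no reset: what is moved stays moved. The work goes in short steps, Python scripts to look and compute and a shell command to move; the robot and the scene stay as the last step left them, time stands still between calls to the robot, and variables do not carry over. Pictures are saved under pics/ and viewed, about 8 in all and at most 12, crops included, and the job is handed in when it is done.

```bash
mkdir -p pics; ls
python3 - <<'E'
from station import ctrl
import cv2,numpy as np
o=ctrl.get_obs();print({k:np.round(v,3) for k,v in o.items()},ctrl.grip_point_offset)
ims=[]
for n in("scene","top"):
    im=ctrl.get_image(n)[:,:,::-1].copy();cv2.imwrite(f"pics/{n}0.png",im)
    c=ctrl.calibration(n);print(n,c['fx'],c['fy'],c['cx'],c['cy'],np.round(c['R'],3).tolist(),np.round(c['t'],3))
    for l in("stand","knob","cheese_green","cheese_yellow","tray_green","tray_yellow","pointer","mustard_jar","gouda","slicer"):
        print(n,l,[(round(b['conf'],2),np.round(b['rect']).tolist()) for b in ctrl.boxes_of(n,l)[:3]])
E
```

```text
pics
{'t': np.float64(0.0), 'q': array([-1.231,  0.053,  1.614, -0.   ,  1.476, -0.119]), 'dq': array([ 0.001,  0.   ,  0.   , -0.   ,  0.   ,  0.002]), 'effort': array([-1.0000e-03, -3.9368e+01, -3.7018e+01, -0.0000e+00,  7.0000e-03,
        0.0000e+00]), 'tool_pos': array([ 0.277, -0.56 ,  0.23 ]), 'tool_rot': array([-3.057, -0.714,  0.   ]), 'contact_force': array([ 0.379, -1.086,  0.625]), 'wrist_torque': array([-0.014,  0.023, -0.035]), 'opening': np.float64(0.086)} 0.0187
scene 492.2929380332584 492.2929380332584 256.3431478241909 188.61056744168184 [[-0.648, 0.761, 0.005], [0.637, 0.546, -0.545], [-0.418, -0.35, -0.839]] [ 0.37  -0.199  1.786]
scene stand [(0.46, [201.0, 177.0, 52.0, 46.0])]
scene knob []
scene cheese_green [(0.89, [291.0, 204.0, 19.0, 23.0])]
scene cheese_yellow [(0.67, [310.0, 223.0, 22.0, 31.0])]
scene tray_green [(0.84, [178.0, 142.0, 57.0, 46.0])]
scene tray_yellow [(0.87, [345.0, 194.0, 54.0, 50.0]), (0.85, [194.0, 94.0, 46.0, 40.0]), (0.8, [128.0, 120.0, 52.0, 45.0])]
scene pointer [(0.62, [201.0, 208.0, 144.0, 124.0])]
scene mustard_jar [(0.8, [178.0, 
[... 322 characters left out ...]
08  1.379]
top stand [(0.91, [130.0, 101.0, 122.0, 125.0])]
top knob [(0.63, [131.0, 102.0, 120.0, 124.0]), (0.45, [214.0, 140.0, 4.0, 9.0]), (0.26, [118.0, 176.0, 22.0, 61.0])]
top cheese_green [(0.78, [212.0, 199.0, 14.0, 14.0]), (0.32, [311.0, 187.0, 44.0, 41.0])]
top cheese_yellow []
top tray_green [(0.98, [313.0, 189.0, 40.0, 41.0])]
top tray_yellow [(0.96, [262.0, 231.0, 48.0, 38.0]), (0.94, [371.0, 170.0, 41.0, 44.0]), (0.89, [349.0, 242.0, 47.0, 40.0])]
top pointer [(0.95, [130.0, 103.0, 124.0, 122.0]), (0.31, [168.0, 137.0, 81.0, 78.0])]
top mustard_jar [(0.87, [282.0, 129.0, 19.0, 22.0])]
top gouda [(0.74, [326.0, 121.0, 27.0, 35.0])]
top slicer [(0.67, [115.0, 175.0, 26.0, 62.0])]
```

Run:
```python
import cv2
t=cv2.imread("pics/top0.png");cv2.imwrite("pics/t1.png",cv2.resize(t[80:290,95:425],None,fx=2.4,fy=2.4,interpolation=cv2.INTER_CUBIC))
s=cv2.imread("pics/scene0.png");cv2.imwrite("pics/s1.png",cv2.resize(s[80:340,120:420],None,fx=2.3,fy=2.3,interpolation=cv2.INTER_CUBIC))
```

```text
(no output)
```

View pics/t1.png

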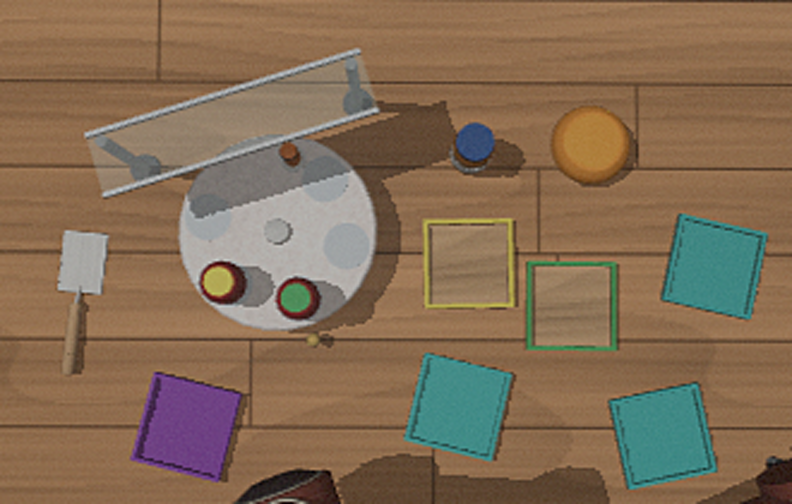

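View pics/s1.png

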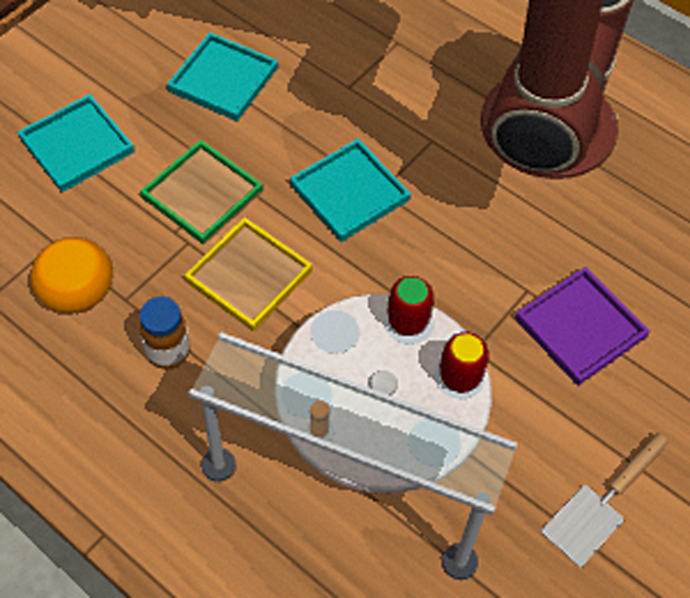

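The top view shows the hub at crop (278,232), knob (289,152) under the shelf, and the pointer (313,340). The green cheese at (295,298) stands at the pointer. The yellow one at (217,281) is next. The yellow tray is at (470,263) and the shelf is tilted about 18°. The scene view agrees.

```bash
cat > h.py <<'E'
import numpy as np,cv2
from station import ctrl
from scipy.spatial.transform import Rotation as Ro
def ray(n,u,v,z,c=None):
    c=c or ctrl.calibration(n);R=np.array(c['R']);t=np.array(c['t'])
    d=R.T@[(u-c['cx'])/c['fx'],(v-c['cy'])/c['fy'],1];o=-R.T@t
    return o+d*(z-o[2])/d[2]
def proj(n,X,c=None):
    c=c or ctrl.calibration(n);p=np.array(c['R'])@X+c['t'];return np.array([c['cx']+c['fx']*p[0]/p[2],c['cy']+c['fy']*p[1]/p[2]])
def hsv(im,lo,hi): return cv2.inRange(cv2.cvtColor(im,cv2.COLOR_BGR2HSV),np.array(lo),np.array(hi))
def cen(m,x0,y0,x1,y1):
    ys,xs=np.nonzero(m[y0:y1,x0:x1]);return xs.mean()+x0,ys.mean()+y0,len(xs),xs.min()+x0,xs.max()+x0,ys.min()+y0,ys.max()+y0
E
python3 - <<'E'
from h import *
np.set_printoptions(precision=4,suppress=True)
cr=lambda x,y:(x/2.4+95,y/2.4+80); cs=lambda x,y:(x/2.3+120,y/2.3+80)
P={'hub':((278,231),(383,381),.08),'knob':((290,149),(319,408),.138),'ptr':((313,340),None,.04),
'yel':((217,281),(468,349),.148),'grn':((295,298),(411,291),.148),'tray':((470,263),(249,272),.018),
'shL':((104,195),(516,444),.223),'shR':((378,110),(222,337),.223),'jar':((475,142),(162,316),.105)}
for k,(a,b,z) in P.items(): print(k,ray('top',*cr(*a),z),ray('scene',*cs(*b),z) if b else '')
t=cv2.imread('pics/top0.png');s=cv2.imread('pics/scene0.png')
for n,im,bx in(('top',t,((178,190,195,208),(265,165,315,215))),('scene',s,((310,220,340,245),(195,170,260,225)))):
    m=hsv(im,(22,120,100),(35,255,255))
    c=cen(m,*bx[0]);print(n,'tag',c,ray(n,*c[:2],.148))
    c=cen(m,*bx[1]);print(n,'tray',c,ray(n,*c[:2],.018))
E
```

```text
hub [0.5545 0.1015 0.08  ] [0.5563 0.1039 0.08  ]
knob [0.6596 0.0794 0.138 ] [0.6594 0.0831 0.138 ]
ptr [0.4018 0.0546 0.04  ] 
yel [0.4808 0.1732 0.148 ] [0.4825 0.1745 0.148 ]
grn [0.4586 0.0697 0.148 ] [0.4622 0.0698 0.148 ]
tray [ 0.5145 -0.1725  0.018 ] [ 0.5192 -0.1647  0.018 ]
shL [0.5846 0.302  0.223 ] [0.582  0.3016 0.223 ]
shR [ 0.6936 -0.0405  0.223 ] [ 0.6947 -0.0364  0.223 ]
jar [ 0.6765 -0.1729  0.105 ] [ 0.6804 -0.1662  0.105 ]
top tag (np.float64(185.38532110091742), np.float64(196.77981651376146), 109, np.int64(180), np.int64(191), np.int64(191), np.int64(202)) [0.4818 0.1733 0.148 ]
top tray (np.float64(289.8466666666667), np.float64(188.52333333333334), 300, np.int64(271), np.int64(309), np.int64(171), np.int64(208)) [ 0.5182 -0.1691  0.018 ]
scene tag (np.float64(322.8429752066116), np.float64(230.9917355371901), 121, np.int64(317), np.int64(329), np.int64(226), np.int64(236)) [0.4817 0.1717 0.148 ]
scene tray (np.float64(227.9975903614458), np.float64(198.86987951807228), 415, np.int64(200), np.int64(255), np.int64(175), np.int64(223)) [ 0.5215 -0.1638  0.018 ]
```

```bash
python3 -m creep '[[0,24,-28,-20,0.015],[0,48,-56,-40,0.03],[0,72,-84,-60,0.045],[0,96,-112,-80,0.06],[0,120,-140,-100,0.075],[0,144,-168,-120,0.09],[0,168,-196,-140,0.105],[0,192,-224,-160,0.12],[0,216,-252,-180,0.13],[0,240,-280,-200,0.145]]'; python3 -c "
from h import *
o=ctrl.get_obs();print(o['t'],o['q'].round(3),o['tool_pos'].round(4));print(Ro.from_rotvec(o['tool_rot']).as_matrix().round(3))"
```

```text
t: 1.93
tool_pos: [0.3671, -0.2036, 0.4312]
tool_rot: [3.103, 0.489, 0.001]
contact_force: [0.6, 1.1, -0.1]
opening: 0.0852
1.9333 [-0.684 -0.481  1.742  0.     1.879  0.574] [ 0.3671 -0.2036  0.4312]
[[ 0.952  0.308  0.001]
 [ 0.308 -0.952 -0.001]
 [ 0.001  0.001 -1.   ]]
```

```bash
python3 -m creep '[[0,26,-31,0,0],[0,52,-62,0,0],[0,78,-93,0,0],[0,104,-124,0,0],[0,130,-155,0,0],[0,156,-186,0,0],[0,182,-217,0,0],[0,208,-248,0,0],[0,234,-279,0,0],[0,260,-309,0,0]]';python3 -m creep '[[0,40,0,0,0],[0,80,0,0,0],[0,120,0,0,0],[0,160,0,0,0],[0,200,0,0,0],[0,240,0,0,0],[0,280,0,0,0],[0,320,0,0,0],[0,360,0,0,0],[0,400,0,0,0],[0,440,0,0,0],[0,480,0,0,0]]'; python3 -c "
from h import *
o=ctrl.get_obs();print(o['t'],o['q'].round(3),o['tool_pos'].round(4));print(Ro.from_rotvec(o['tool_rot']).as_matrix().round(3))"
```

```text
t: 2.77
tool_pos: [0.5195, 0.171, 0.4302]
tool_rot: [3.103, 0.492, 0.001]
contact_force: [1.1, -0.3, 0.5]
opening: 0.0858
t: 3.77
tool_pos: [0.9009, 0.2924, 0.3874]
tool_rot: [-3.101, -0.49, 0.002]
contact_force: [0.9, 0.8, -6.3]
opening: 0.0853
3.7667 [2.350e-01 1.010e+00 7.100e-02 2.000e-03 2.061e+00 1.493e+00] [0.9009 0.2924 0.3874]
[[ 0.951  0.309 -0.001]
 [ 0.309 -0.951  0.002]
 [-0.001 -0.002 -1.   ]]
```

```bash
python3 -m creep '[[0,-20,0,-40,0],[0,-40,0,-80,0],[0,-60,0,-120,0],[0,-80,0,-160,0],[0,-100,0,-200,0],[0,-120,0,-240,0],[0,-140,0,-280,0],[0,-160,0,-320,0],[0,-180,0,-360,0],[0,-200,0,-400,0],[0,-220,0,-440,0],[0,-240,0,-480,0]]'; python3 -c "
from h import *
o=ctrl.get_obs();print(o['t'],o['q'].round(3),o['tool_pos'].round(4));print(Ro.from_rotvec(o['tool_rot']).as_matrix().round(3))"
```

```text
t: 4.77
tool_pos: [0.6455, 0.2098, 0.7584]
tool_rot: [-3.096, -0.49, -0.069]
contact_force: [-0.3, -0.8, 0.3]
opening: 0.0855
4.7667 [0.203 0.567 0.055 0.007 2.475 1.466] [0.6455 0.2098 0.7584]
[[ 0.95   0.309  0.043]
 [ 0.308 -0.951  0.013]
 [ 0.045  0.001 -0.999]]
```

```bash
python3 -m creep '[[0,0,0,0,0],[0,0,0,0,0],[0,0,0,0,0]]'; python3 -c "
from h import *
o=ctrl.get_obs();print(o['t'],o['q'].round(4),o['dq'].round(3),o['tool_pos'].round(4));print(Ro.from_rotvec(o['tool_rot']).as_matrix().round(3))
from scipy.optimize import least_squares
D=[(.053,1.6135,1.476,.6248,.2305),(-.481,1.742,1.879,.4198,.4312),(1.01,.071,2.061,.9472,.3874),(.567,.055,2.475,.6788,.7584)]
def fk(p,a,b,c):
    L1,L2,e,z0,d,r0=p
    return r0+L1*np.sin(a)+L2*np.sin(a+b)+e*np.cos(a+b)+d*np.sin(a+b+c), z0+L1*np.cos(a)+L2*np.cos(a+b)-e*np.sin(a+b)+d*np.cos(a+b+c)
def f(p):
    r=[]
    for a,b,c,R,Z in D:
        x,z=fk(p,a,b,c);r+=[x-np.sqrt(R*R-.0745**2),z-Z]
    return r
s=least_squares(f,[.45,.4,0,.3,.3,0]);print(s.x.round(4),s.cost,np.round(f(s.x),3))
"
```

```text
t: 5.02
tool_pos: [0.6479, 0.2104, 0.7558]
tool_rot: [-3.096, -0.49, -0.066]
contact_force: [0.7, 0.0, -0.2]
opening: 0.0852
5.0167 [0.203  0.5708 0.055  0.0071 2.4734 1.4657] [-0.001  0.038 -0.001  0.001  0.004  0.   ] [0.6479 0.2104 0.7558]
[[ 0.95   0.309  0.041]
 [ 0.308 -0.951  0.013]
 [ 0.043  0.    -0.999]]
[ 4.266e-01  6.102e-01  9.560e-02  2.409e-01  2.829e-01 -3.000e-04] 2.0098880613299332e-08 [-0. -0. -0. -0.  0.  0.  0. -0.]
```

```bash
python3 -m creep '[[0,-20,0,10,0],[0,-40,0,20,0],[0,-60,0,20,0],[0,-60,0,20,0]]'; python3 -c "
from h import *
o=ctrl.get_obs();print(o['t'],o['q'].round(4),o['dq'].round(3),o['tool_pos'].round(4));print(Ro.from_rotvec(o['tool_rot']).as_matrix().round(3))
"
```

```text
t: 5.35
tool_pos: [0.5893, 0.1917, 0.7308]
tool_rot: [-3.097, -0.49, -0.054]
contact_force: [-0.6, 0.2, 0.8]
opening: 0.0854
5.35 [0.1923 0.2433 0.5527 0.0065 2.3111 1.4537] [ 0.001  0.074 -0.175  0.003 -0.006  0.004] [0.5893 0.1917 0.7308]
[[ 0.951  0.309  0.033]
 [ 0.309 -0.951  0.011]
 [ 0.035 -0.001 -0.999]]
```

```bash
python3 -m creep '[[0,-15,0,-38,0],[0,-30,0,-76,0],[0,-45,0,-114,0],[0,-60,0,-152,0],[0,-75,0,-190,0],[0,-90,0,-228,0],[0,-105,0,-266,0],[0,-120,0,-304,0],[0,-135,0,-342,0],[0,-150,0,-380,0],[0,-165,0,-418,0],[0,-180,0,-456,0]]'; python3 -c "
from h import *
o=ctrl.get_obs();print(o['t'],o['q'].round(4),o['dq'].round(3),o['tool_pos'].round(4));print(Ro.from_rotvec(o['tool_rot']).as_matrix().round(3))
"
```

```text
t: 6.35
tool_pos: [0.4236, 0.1377, 0.8894]
tool_rot: [-3.094, -0.489, -0.122]
contact_force: [0.4, 0.9, 0.9]
opening: 0.085
6.35 [0.1416 0.1601 0.2855 0.0163 2.6184 1.4132] [-0.047 -0.29   0.288  0.001  0.    -0.046] [0.4236 0.1377 0.8894]
[[ 0.948  0.308  0.076]
 [ 0.308 -0.951  0.019]
 [ 0.078  0.005 -0.997]]
```

```bash
python3 -m creep '[[0,0,0,-3000,0],[0,0,0,-3000,0],[0,0,0,-3000,0],[0,0,0,-3000,0],[0,0,0,-3000,0],[0,0,0,-3000,0]]'; python3 -c "
from h import *
o=ctrl.get_obs();print(o['t'],o['q'].round(4),o['dq'].round(3),o['tool_pos'].round(4));print(Ro.from_rotvec(o['tool_rot']).as_matrix().round(3))
"
```

```text
t: 6.85
tool_pos: [0.3837, 0.1265, 0.9068]
tool_rot: [-3.091, -0.489, -0.178]
contact_force: [-0.5, -0.2, 0.2]
opening: 0.0854
6.85 [0.1265 0.081  0.3283 0.021  2.6189 1.4026] [-0.02  -0.149  0.152  0.001 -0.001 -0.021] [0.3837 0.1265 0.9068]
[[ 0.945  0.308  0.111]
 [ 0.307 -0.951  0.025]
 [ 0.113  0.011 -0.994]]
```

```bash
cat > st.py <<'E'
from h import *
np.set_printoptions(precision=4,suppress=True)
o=ctrl.get_obs();M=Ro.from_rotvec(o['tool_rot']).as_matrix()
print(round(float(o['t']),2),'q',o['q'].round(3),'p',o['tool_pos'].round(4),'F',o['contact_force'].round(1),'open',round(float(o['opening']),4));print(M.round(3).tolist(),'tilt',np.degrees(np.arccos(-M[2,2])).round(1),'az',np.degrees(np.arctan2(M[1,2],M[0,2])).round(1))
import sys
if len(sys.argv)>3:
    d=np.array([float(v) for v in sys.argv[1:4]])
    print('shift mm to target',(M.T@(d-o['tool_pos'])*1000).round(1))
E
python3 -m creep '[[0,440,-77,482,0],[0,440,-77,482,0],[0,440,-77,482,0],[0,440,-77,482,0],[0,440,-77,482,0],[0,440,-77,482,0],[0,440,-77,482,0],[0,440,-77,482,0],[0,440,-77,482,0],[0,440,-77,482,0],[0,440,-77,482,0],[0,440,-77,482,0]]'; python3 st.py .83 .346 .48
```

```text
t: 7.85
tool_pos: [0.7241, 0.2949, 0.5772]
tool_rot: [-3.091, -0.489, -0.175]
contact_force: [-0.3, -0.3, 0.9]
opening: 0.0858
7.85 q [ 0.295  0.419  0.619 -0.009  1.992  1.548] p [0.7241 0.2949 0.5772] F [-0.3 -0.3  0.9] open 0.0858
[[0.945, 0.308, 0.109], [0.307, -0.951, 0.024], [0.111, 0.011, -0.994]] tilt 6.4 az 12.5
shift mm to target [105.  -17.1 109.4]
```

```bash
python3 -m creep '[[0,2560,0,-1500,0],[0,2560,0,-1500,0],[0,2560,0,-1500,0],[0,2560,0,-1500,0],[0,2560,0,-1500,0],[0,2560,0,-1500,0],[0,2560,0,-1500,0],[0,2560,0,-1500,0],[0,2560,0,-1500,0],[0,2560,0,-1500,0]]'; python3 st.py
```

```text
t: 8.68
tool_pos: [0.7915, 0.303, 0.6176]
tool_rot: [-3.083, -0.488, -0.223]
contact_force: [0.2, 0.2, 0.2]
opening: 0.0851
8.68 q [ 0.28   0.761  0.056 -0.006  2.181  1.533] p [0.7915 0.303  0.6176] F [0.2 0.2 0.2] open 0.0851
[[0.941, 0.308, 0.139], [0.306, -0.951, 0.035], [0.143, 0.01, -0.99]] tilt 8.2 az 14.1
```

```bash
python3 -m creep '[[0,2890,0,-820,0],[0,2890,0,-820,0],[0,2890,0,-820,0],[0,2890,0,-820,0],[0,2890,0,-820,0],[0,2890,0,-820,0],[0,2890,0,-820,0],[0,2890,0,-820,0],[0,2890,0,-820,0],[0,2890,0,-820,0],[0,2890,0,-820,0],[0,2890,0,-820,0]]'; python3 st.py
```

```text
t: 9.68
tool_pos: [0.8589, 0.3095, 0.539]
tool_rot: [-3.075, -0.487, -0.26]
contact_force: [-0.1, -0.5, -0.4]
opening: 0.0853
9.68 q [ 0.265  0.857  0.056 -0.001  2.061  1.521] p [0.8589 0.3095 0.539 ] F [-0.1 -0.5 -0.4] open 0.0853
[[0.938, 0.308, 0.161], [0.305, -0.951, 0.043], [0.167, 0.009, -0.986]] tilt 9.6 az 15.0
```

```bash
for i in 1; do python3 -m creep '[[0,2890,0,-820,0]]'; python3 st.py|tail -1; python3 -m creep '[[0,2890,0,-820,0]]'; python3 st.py|tail -1; python3 -m creep '[[0,2890,0,-820,0]]';python3 st.py|tail -1;python3 -m creep '[[0,2890,0,-820,0]]';done; python3 st.py
```

```text
t: 9.77
tool_pos: [0.8673, 0.3113, 0.5366]
tool_rot: [-3.068, -0.486, -0.295]
contact_force: [-0.4, 0.1, 0.2]
opening: 0.0854
[[0.934, 0.308, 0.182], [0.304, -0.951, 0.051], [0.189, 0.008, -0.982]] tilt 10.9 az 15.6
t: 9.85
tool_pos: [0.8753, 0.313, 0.5361]
tool_rot: [-3.059, -0.485, -0.332]
contact_force: [-0.7, 0.5, 0.5]
opening: 0.0859
[[0.929, 0.308, 0.205], [0.303, -0.951, 0.059], [0.214, 0.007, -0.977]] tilt 12.3 az 16.0
t: 9.93
tool_pos: [0.8827, 0.3145, 0.5366]
tool_rot: [-3.051, -0.484, -0.369]
contact_force: [0.5, -0.3, -0.9]
opening: 0.085
[[0.923, 0.309, 0.228], [0.301, -0.951, 0.067], [0.237, 0.007, -0.971]] tilt 13.7 az 16.4
t: 10.02
tool_pos: [0.8895, 0.3159, 0.538]
tool_rot: [-3.042, -0.483, -0.406]
contact_force: [0.0, -0.6, -1.5]
opening: 0.0851
10.02 q [0.26  0.864 0.056 0.009 1.956 1.521] p [0.8895 0.3159 0.538 ] F [ 0.  -0.6 -1.5] open 0.0851
[[0.918, 0.309, 0.251], [0.3, -0.951, 0.075], [0.262, 0.006, -0.965]] tilt 15.2 az 16.7
```

```bash
{ python3 -m creep '[[0,2960,0,-400,0]]'; python3 -m creep '[[0,2960,0,-350,0]]'; python3 -m creep '[[0,2970,0,-300,0]]'; python3 -m creep '[[0,2980,0,-200,0]]'; python3 -m creep '[[0,2990,0,-150,0]]'; python3 -m creep '[[0,3000,0,-80,0]]'; python3 -m creep '[[0,3000,0,0,0]]'; python3 -m creep '[[0,3000,0,80,0]]'; } >/dev/null; python3 st.py
```

```text
10.68 q [0.254 0.902 0.056 0.025 1.72  1.519] p [0.9605 0.3331 0.5249] F [-0.6  0.6  0.8] open 0.0856
[[0.85, 0.31, 0.426], [0.278, -0.951, 0.136], [0.447, 0.003, -0.894]] tilt 26.6 az 17.8
```

```bash
{ python3 -m creep '[[0,2990,0,150,0]]'; python3 -m creep '[[0,2980,0,230,0]]'; python3 -m creep '[[0,2970,0,310,0]]'; python3 -m creep '[[0,2960,0,400,0]]'; python3 -m creep '[[0,2950,0,480,0]]'; python3 -m creep '[[0,2940,0,560,0]]'; python3 -m creep '[[0,2920,0,640,0]]'; python3 -m creep '[[0,2900,0,720,0]]'; } >/dev/null; python3 st.py
```

```text
11.35 q [0.25  0.942 0.056 0.041 1.48  1.514] p [1.0264 0.3504 0.5192] F [-0.3 -0.4  0.4] open 0.0855
[[0.748, 0.311, 0.586], [0.245, -0.95, 0.192], [0.617, 0.0, -0.787]] tilt 38.1 az 18.1
```

```bash
{ python3 -m creep '[[0,2880,0,830,0]]'; python3 -m creep '[[0,2870,0,870,0]]'; } >/dev/null; python3 st.py .533 .04 .261
```

```text
11.52 q [0.249 0.953 0.056 0.045 1.42  1.513] p [1.042  0.3547 0.5179] F [-0.1 -0.4  0.1] open 0.0851
[[0.718, 0.312, 0.622], [0.235, -0.95, 0.205], [0.655, -0.0, -0.756]] tilt 40.9 az 18.2
shift mm to target [-607.8  140.3 -187. ]
```

```bash
python3 -m creep '[[0,-37,9,-11,0],[0,-75,17,-23,0],[0,-112,26,-34,0],[0,-150,35,-46,0],[0,-187,43,-57,0],[0,-225,52,-69,0],[0,-262,61,-81,0],[0,-300,69,-92,0],[0,-337,78,-104,0],[0,-375,86,-115,0],[0,-412,95,-127,0],[0,-450,104,-138,0]]' >/dev/null; python3 -m creep '[[0,-37,9,-11,0],[0,-75,17,-23,0],[0,-112,26,-34,0],[0,-150,35,-46,0],[0,-158,37,-49,0],[0,-158,37,-49,0]]' >/dev/null; python3 st.py .533 .04 .261
python3 - <<'E'
from h import *
c=ctrl.calibration('wrist');im=ctrl.get_image('wrist')[:,:,::-1].copy()
k=proj('wrist',np.array([.659,.081,.138]),c);k2=proj('wrist',np.array([.659,.081,.11]),c);print(k,k2)
o=ctrl.get_obs();M=Ro.from_rotvec(o['tool_rot']).as_matrix();p=o['tool_pos']+M@[0,0,.22-.0187];print('grip aim px',proj('wrist',p,c))
for a in(k,k2): cv2.circle(im,tuple(int(v) for v in a),3,(255,0,0),1)
cv2.imwrite('pics/w1.png',im)
E
```

```text
13.02 q [-0.188 -0.556  2.154  0.402  0.937  0.93 ] p [0.5625 0.058  0.2762] F [0.8 0.3 1.3] open 0.0856
[[0.72, 0.309, 0.621], [0.234, -0.951, 0.203], [0.653, -0.001, -0.757]] tilt 40.8 az 18.1
shift mm to target [-35.4   8.  -10.5]
[261.00426472 187.44319612] [260.44851718 198.02394313]
grip aim px [253.0860344  162.30110285]
```

View pics/w1.png

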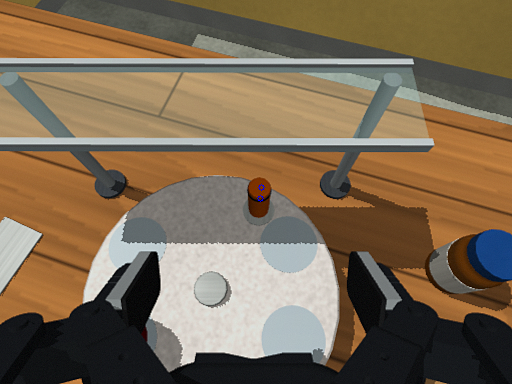

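```bash
python3 -m creep '[[80,-17,4,20,0],[100,-34,8,45,0],[100,-34,8,75,0],[100,-34,8,105,0],[100,-34,8,135,0],[100,-34,8,160,0],[100,-34,8,180,0],[100,-34,8,195,0],[100,-34,8,205,0],[100,-34,8,210,0],[100,-34,8,210,0]]' ; python3 st.py .6707 .0848 .0949
python3 - <<'E'
from h import *
im=ctrl.get_image('wrist')[:,:,::-1].copy();cv2.imwrite('pics/w2.png',im)
E
```

```text
t: 13.98
tool_pos: [0.6746, 0.0874, 0.097]
tool_rot: [-2.809, -0.451, -1.046]
contact_force: [0.0, 0.2, -0.5]
opening: 0.052
13.98 q [-0.088 -0.019  2.049  0.561  0.509  0.754] p [0.6746 0.0874 0.097 ] F [ 0.   0.2 -0.5] open 0.052
[[0.719, 0.313, 0.621], [0.236, -0.95, 0.205], [0.654, -0.0, -0.756]] tilt 40.8 az 18.3
shift mm to target [-4.8  1.2 -1.3]
```

View pics/w2.png

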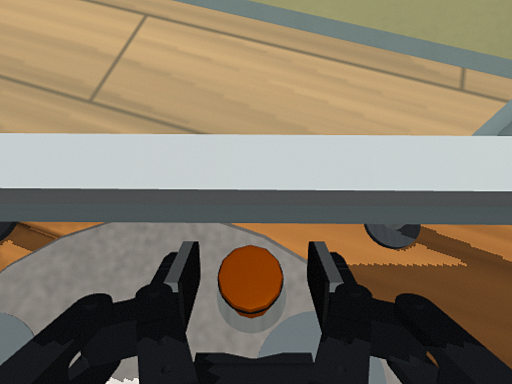

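```bash
python3 -m creep '[[150,-2,1,0,0],[215,-4,1,-1,0],[215,-4,1,-1,0],[215,-4,1,-1,0],[215,-4,1,-1,0],[215,-4,1,-1,0]]' 60; python3 st.py .6707 .0848 .0949
```

```text
t: 14.53
tool_pos: [0.6696, 0.0845, 0.0964]
tool_rot: [-2.808, -0.449, -1.047]
contact_force: [-6.9, 0.4, 7.2]
opening: 0.0227
14.53 q [-0.095 -0.03   2.061  0.569  0.51   0.743] p [0.6696 0.0845 0.0964] F [-6.9  0.4  7.2] open 0.0227
[[0.718, 0.312, 0.622], [0.236, -0.95, 0.205], [0.655, -0.001, -0.756]] tilt 40.9 az 18.2
shift mm to target [-0.1  0.   1.8]
```

```bash
python3 -m creep '[[215,2,0,-2,0],[215,4,0,-5,0],[215,6,0,-7,0],[215,9,0,-10.5,0],[215,9,0,-10.5,0],[215,9,0,-10.5,0]]'; python3 st.py
```

```text
t: 15.03
tool_pos: [0.6692, 0.0838, 0.1079]
tool_rot: [-2.811, -0.448, -1.045]
contact_force: [8.1, 1.5, -8.5]
opening: 0.0229
15.03 q [-0.096 -0.051  2.058  0.543  0.531  0.772] p [0.6692 0.0838 0.1079] F [ 8.1  1.5 -8.5] open 0.0229
[[0.72, 0.311, 0.621], [0.235, -0.951, 0.203], [0.653, -0.0, -0.757]] tilt 40.8 az 18.1
```

```bash
cat > arc.py <<'E'
import sys
from h import *
o=ctrl.get_obs();M=Ro.from_rotvec(o['tool_rot']).as_matrix()
r=.105;a0=np.radians(float(sys.argv[1]))
for d in sys.argv[2:]:
    a=np.radians(float(d));w=r*np.array([np.cos(a)-np.cos(a0),np.sin(a)-np.sin(a0),0])*1000
    print(d,(M.T@w).round(1).tolist())
E
python3 -m creep '[[215,1,0,-1,0],[215,2,0,-2,0],[215,2,0,-2.3,0]]' 80; python3 st.py; python3 arc.py -12.2 -11.5 -10.2 -8.4 -6.4 -4.4 -2.4 -.4 1.6 3.6 5.6 7.6 9.6; python3 arc.py 9.6 11.6 13.6 15.6 17.6 19.6 21.6 23.6 25.6 27.6 29.6 31.4 32.6 33.2
```

```text
t: 15.28
tool_pos: [0.6691, 0.0837, 0.1107]
tool_rot: [-2.811, -0.447, -1.044]
contact_force: [8.3, 0.7, -9.0]
opening: 0.0224
15.28 q [-0.096 -0.055  2.056  0.537  0.536  0.779] p [0.6691 0.0837 0.1107] F [ 8.3  0.7 -9. ] open 0.0224
[[0.72, 0.31, 0.621], [0.235, -0.951, 0.203], [0.653, -0.0, -0.757]] tilt 40.8 az 18.1
-11.5 [0.5, -1.1, 0.4]
-10.2 [1.4, -3.2, 1.2]
-8.4 [2.5, -6.1, 2.2]
-6.4 [3.7, -9.4, 3.2]
-4.4 [4.8, -12.8, 4.1]
-2.4 [5.8, -16.2, 5.0]
-.4 [6.7, -19.7, 5.8]
1.6 [7.6, -23.2, 6.5]
3.6 [8.3, -26.7, 7.2]
5.6 [9.0, -30.3, 7.7]
7.6 [9.5, -33.8, 8.2]
9.6 [10.0, -37.5, 8.6]
11.6 [0.4, -3.6, 0.3]
13.6 [0.6, -7.3, 0.5]
15.6 [0.8, -10.9, 0.7]
17.6 [0.9, -14.6, 0.8]
19.6 [0.8, -18.3, 0.7]
21.6 [0.7, -21.9, 0.6]
23.6 [0.5, -25.6, 0.4]
25.6 [0.2, -29.2, 0.2]
27.6 [-0.2, -32.8, -0.2]
29.6 [-0.7, -36.5, -0.6]
31.4 [-1.3, -39.7, -1.1]
32.6 [-1.7, -41.8, -1.4]
33.2 [-1.9, -42.9, -1.6]
```

```bash
python3 -m creep '[[215,0.5,-1.1,0.4,0],[215,1.4,-3.2,1.2,0],[215,2.5,-6.1,2.2,0],[215,3.7,-9.4,3.2,0],[215,4.8,-12.8,4.1,0],[215,5.8,-16.2,5,0],[215,6.7,-19.7,5.8,0],[215,7.6,-23.2,6.5,0],[215,8.3,-26.7,7.2,0],[215,9,-30.3,7.7,0],[215,9.5,-33.8,8.2,0],[215,10,-37.5,8.6,0]]'; python3 st.py
```

```text
t: 16.28
tool_pos: [0.6711, 0.1218, 0.1115]
tool_rot: [-2.812, -0.447, -1.048]
contact_force: [15.3, -0.5, -10.7]
opening: 0.0223
16.28 q [-0.017 -0.044  2.044  0.457  0.499  0.908] p [0.6711 0.1218 0.1115] F [ 15.3  -0.5 -10.7] open 0.0223
[[0.719, 0.309, 0.623], [0.235, -0.951, 0.2], [0.654, 0.002, -0.756]] tilt 40.9 az 17.8
```

```bash
python3 -m creep '[[215,1,-3.4,0.8,0],[215,1.6,-6.9,1.3,0],[215,1.9,-10.4,1.6,0],[215,2,-14.1,1.7,0],[215,1.9,-17.8,1.6,0],[215,1.8,-21.4,1.5,0],[215,1.6,-25.1,1.3,0],[215,1.3,-28.7,1.1,0],[215,0.9,-32.3,0.7,0],[215,0.4,-36,0.3,0],[215,-0.1,-39,-0.2,0],[215,-0.6,-41.3,-0.5,0]]'; python3 st.py
python3 - <<'E'
from h import *
im=ctrl.get_image('top')[:,:,::-1].copy()
s=ctrl.get_image('scene')[:,:,::-1].copy()
a=cv2.resize(im[80:290,95:345],(400,336),interpolation=cv2.INTER_CUBIC);b=cv2.resize(s[130:340,180:430],(400,336),interpolation=cv2.INTER_CUBIC)
cv2.imwrite('pics/m1.png',np.hstack([a,b]))
E
```

```text
t: 17.28
tool_pos: [0.6568, 0.1608, 0.1106]
tool_rot: [-2.814, -0.453, -1.046]
contact_force: [0.0, -19.9, -7.2]
opening: 0.0221
17.28 q [ 0.063 -0.06   2.061  0.361  0.471  1.049] p [0.6568 0.1608 0.1106] F [  0.  -19.9  -7.2] open 0.0221
[[0.719, 0.312, 0.621], [0.239, -0.95, 0.2], [0.653, 0.005, -0.758]] tilt 40.7 az 17.8
```

View pics/m1.png

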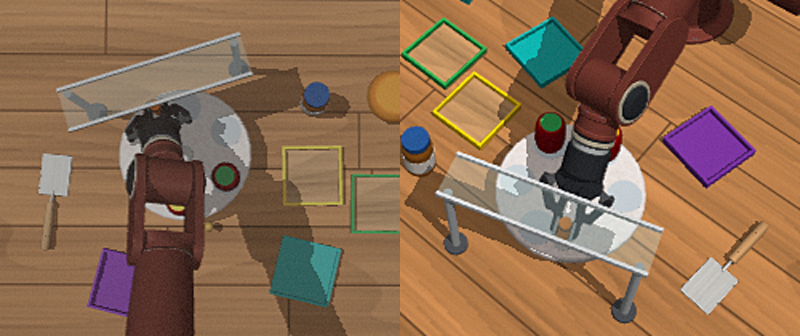

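```bash
python3 -m creep '[[180,0,0,0,0],[165,-2,0,2.2,0],[165,-4,0,4.5,0],[165,-4,0,4.5,0]]' 30; python3 st.py;  python3 arc.py 33 34 35 36 37 38 39 40 41 41.5 42 42.5 43
```

```text
t: 17.72
tool_pos: [0.6571, 0.163, 0.1064]
tool_rot: [-2.809, -0.449, -1.047]
contact_force: [-0.1, 0.0, 0.6]
opening: 0.0305
17.72 q [ 0.065 -0.052  2.062  0.375  0.462  1.04 ] p [0.6571 0.163  0.1064] F [-0.1  0.   0.6] open 0.0305
[[0.718, 0.312, 0.622], [0.236, -0.95, 0.204], [0.654, -0.0, -0.756]] tilt 40.9 az 18.2
34 [-0.4, -1.8, -0.3]
35 [-0.8, -3.5, -0.7]
36 [-1.2, -5.3, -1.0]
37 [-1.6, -7.0, -1.4]
38 [-2.1, -8.7, -1.8]
39 [-2.5, -10.5, -2.2]
40 [-3.0, -12.2, -2.6]
41 [-3.6, -13.9, -3.1]
41.5 [-3.8, -14.7, -3.3]
42 [-4.1, -15.5, -3.6]
42.5 [-4.4, -16.4, -3.8]
43 [-4.7, -17.2, -4.1]
```

```bash
python3 -m creep '[[165,-0.4,-1.8,-0.3,0],[165,-0.8,-3.5,-0.7,0],[165,-1.2,-5.3,-1,0],[165,-1.6,-7,-1.4,0],[165,-2.1,-8.7,-1.8,0],[165,-2.5,-10.5,-2.2,0],[165,-3,-12.2,-2.6,0],[165,-3.6,-13.9,-3.1,0],[165,-3.8,-14.7,-3.3,0],[165,-4.1,-15.5,-3.6,0],[165,-4.4,-16.4,-3.8,0],[165,-4.7,-17.2,-4.1,0]]'; python3 st.py;  python3 arc.py 43 43.6 44.2 44.8 45.4 46 46.6 47.2 47.8 48.4 49 49.6 50.2
```

```text
t: 18.72
tool_pos: [0.6466, 0.1769, 0.1073]
tool_rot: [-2.809, -0.449, -1.05]
contact_force: [5.0, -3.6, -1.7]
opening: 0.0301
18.72 q [ 0.096 -0.071  2.079  0.332  0.451  1.102] p [0.6466 0.1769 0.1073] F [ 5.  -3.6 -1.7] open 0.0301
[[0.717, 0.311, 0.624], [0.235, -0.95, 0.203], [0.656, 0.001, -0.755]] tilt 41.0 az 18.0
43.6 [-0.4, -1.0, -0.3]
44.2 [-0.7, -2.0, -0.6]
44.8 [-1.1, -3.0, -0.9]
45.4 [-1.5, -4.0, -1.3]
46 [-1.8, -4.9, -1.6]
46.6 [-2.2, -5.9, -1.9]
47.2 [-2.6, -6.9, -2.3]
47.8 [-3.0, -7.8, -2.7]
48.4 [-3.5, -8.8, -3.0]
49 [-3.9, -9.7, -3.4]
49.6 [-4.3, -10.7, -3.8]
50.2 [-4.7, -11.6, -4.1]
```

```bash
python3 -m creep '[[165,-0.4,-1,-0.3,0],[165,-0.7,-2,-0.6,0],[165,-1.1,-3,-0.9,0],[165,-1.5,-4,-1.3,0],[165,-1.8,-4.9,-1.6,0],[165,-2.2,-5.9,-1.9,0]]';  python3 arc.py 46.6 47.2 47.8 48.4 49 49.6 50.2 50.8 51.4 52 52.6
```

```text
t: 19.22
tool_pos: [0.6421, 0.1815, 0.1074]
tool_rot: [-2.809, -0.448, -1.051]
contact_force: [4.7, -3.5, -1.6]
opening: 0.0298
47.2 [-0.4, -1.0, -0.3]
47.8 [-0.8, -1.9, -0.7]
48.4 [-1.2, -2.9, -1.1]
49 [-1.6, -3.8, -1.4]
49.6 [-2.1, -4.8, -1.8]
50.2 [-2.5, -5.7, -2.2]
50.8 [-2.9, -6.6, -2.6]
51.4 [-3.4, -7.5, -3.0]
52 [-3.9, -8.5, -3.4]
52.6 [-4.3, -9.4, -3.8]
```

```bash
python3 -m creep '[[165,-0.4,-1,-0.3,0],[165,-0.8,-1.9,-0.7,0],[165,-1.2,-2.9,-1.1,0],[165,-1.6,-3.8,-1.4,0],[165,-2.1,-4.8,-1.8,0],[165,-2.5,-5.7,-2.2,0]]';  python3 arc.py 50.2 50.8 51.4 52 52.6 53.2 53.8 54.4 55
```

```text
t: 19.72
tool_pos: [0.6355, 0.1868, 0.106]
tool_rot: [-2.809, -0.449, -1.044]
contact_force: [0.6, 0.3, -0.6]
opening: 0.03
50.8 [-0.4, -0.9, -0.4]
51.4 [-0.9, -1.9, -0.8]
52 [-1.4, -2.8, -1.2]
52.6 [-1.8, -3.7, -1.6]
53.2 [-2.3, -4.6, -2.0]
53.8 [-2.8, -5.5, -2.4]
54.4 [-3.3, -6.4, -2.8]
55 [-3.8, -7.3, -3.2]
```

```bash
python3 -m creep '[[165,-0.4,-0.9,-0.4,0],[165,-0.9,-1.9,-0.8,0],[165,-1.2,-2.5,-1,0]]';  python3 -m creep '[[165,-0.4,-0.9,-0.4,0],[165,-0.6,-1.3,-0.5,0]]'
```

```text
t: 19.97
tool_pos: [0.6333, 0.1886, 0.1059]
tool_rot: [-2.809, -0.45, -1.045]
contact_force: [1.6, -1.2, -0.9]
opening: 0.0301
t: 20.13
tool_pos: [0.6324, 0.1894, 0.106]
tool_rot: [-2.809, -0.449, -1.045]
contact_force: [2.4, -1.5, 0.1]
opening: 0.0301
```

```bash
python3 -m creep '[[165,-0.4,-0.9,-0.4,0],[165,-0.9,-1.9,-0.8,0],[165,-0.9,-1.9,-0.8,0]]';  python3 - <<'E'
from h import *
im=ctrl.get_image('wrist')[:,:,::-1].copy();cv2.imwrite('pics/w3.png',im)
E
```

```text
t: 20.38
tool_pos: [0.6309, 0.1906, 0.1062]
tool_rot: [-2.809, -0.449, -1.046]
contact_force: [1.8, -1.7, -1.3]
opening: 0.0302
```

View pics/w3.png

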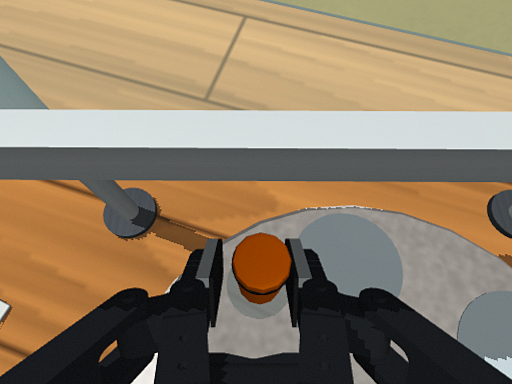

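Run:
```python
from h import *
A=np.array([.5555,.1025])
for u,v in((262,250),(262,257)):
  for z in(.138,.147,.156):
    p=ray('wrist',u,v,z);d=p[:2]-A;print(z,p.round(4),np.hypot(*d).round(4),np.degrees(np.arctan2(d[1],d[0])).round(1))
im=ctrl.get_image('top')[:,:,::-1].copy();cv2.imwrite('pics/top2.png',im)
m=hsv(im,(50,90,50),(80,255,255))
c=cen(m,190,150,255,215);p=ray('top',*c[:2],.148);d=p[:2]-A;print(c,p,np.hypot(*d),np.degrees(np.arctan2(d[1],d[0])))
m=hsv(cv2.imread('pics/top0.png'),(50,90,50),(80,255,255))
c=cen(m,190,150,255,215);p=ray('top',*c[:2],.148);d=p[:2]-A;print(c,p,np.hypot(*d),np.degrees(np.arctan2(d[1],d[0])))
```

```text
0.138 [0.6277 0.1857 0.138 ] 0.1101 49.1
0.147 [0.6256 0.1852 0.147 ] 0.1084 49.7
0.156 [0.6235 0.1848 0.156 ] 0.1067 50.5
0.138 [0.625  0.1848 0.138 ] 0.1077 49.8
0.147 [0.6231 0.1845 0.147 ] 0.1062 50.5
0.156 [0.6212 0.1841 0.156 ] 0.1047 51.2
(np.float64(238.60377358490567), np.float64(179.0), 106, np.int64(233), np.int64(244), np.int64(174), np.int64(184)) [0.53900042 0.0045361  0.148     ] 0.09934365533666854 -99.56031971127827
(np.float64(217.49532710280374), np.float64(203.78504672897196), 107, np.int64(212), np.int64(223), np.int64(198), np.int64(209)) [0.45977024 0.07109666 0.148     ] 0.10074897423030617 -161.83835908614049
```

```bash
python3 -m creep '[[165,-0.4,-0.9,-0.4,0],[165,-0.9,-1.9,-0.8,0]]';  python3 -m creep '[[165,-0.4,-0.9,-0.4,0],[165,-0.9,-1.9,-0.8,0]]'
python3 - <<'E'
from h import *
im=ctrl.get_image('top')[:,:,::-1].copy()
m=hsv(im,(50,90,50),(80,255,255));A=np.array([.5555,.1025])
c=cen(m,190,150,265,215);p=ray('top',*c[:2],.148);d=p[:2]-A;print(c,np.degrees(np.arctan2(d[1],d[0]))+161.84)
E
```

```text
t: 20.65
tool_pos: [0.63, 0.1911, 0.1065]
tool_rot: [-2.81, -0.449, -1.05]
contact_force: [9.2, -9.1, -4.7]
opening: 0.0302
t: 20.82
tool_pos: [0.6292, 0.1913, 0.1069]
tool_rot: [-2.811, -0.448, -1.053]
contact_force: [14.9, -12.9, -7.3]
opening: 0.0299
(np.float64(238.70909090909092), np.float64(178.70909090909092), 110, np.int64(233), np.int64(244), np.int64(173), np.int64(184)) 62.84082621204996
```

```bash
python3 -m creep '[[140,1,3,1,0],[110,1,3,1,0],[90,1,3,-5,0],[90,1,3,-25,0],[90,1,3,-55,0],[90,1,3,-90,0],[90,1,3,-125,0],[90,1,3,-160,0]]'; python3 st.py
python3 - <<'E'
from h import *
c=ctrl.calibration('wrist');im=ctrl.get_image('wrist')[:,:,::-1].copy();s=ctrl.get_image('scene')[:,:,::-1].copy()
cv2.imwrite('pics/sc3.png',s)
A=np.array([.5555,.1025]);a=np.radians(-12.2+62.5)
for z in(.138,.147):
    X=np.array([*(A+.105*np.array([np.cos(a),np.sin(a)])),z]);print(z,'wrist',proj('wrist',X,c),'scene',proj('scene',X))
cv2.imwrite('pics/w4.png',im)
E
```

```text
t: 21.53
tool_pos: [0.5277, 0.1587, 0.2285]
tool_rot: [-2.809, -0.45, -1.043]
contact_force: [0.7, 0.4, 1.1]
opening: 0.055
21.53 q [ 0.076 -0.59   2.254  0.223  0.793  1.229] p [0.5277 0.1587 0.2285] F [0.7 0.4 1.1] open 0.055
[[0.72, 0.313, 0.62], [0.236, -0.95, 0.205], [0.653, -0.001, -0.757]] tilt 40.8 az 18.3
0.138 wrist [260.2290512  166.00637808] scene [295.35305698 269.7969016 ]
0.147 wrist [260.43495728 160.97832996] scene [295.59064615 268.45236281]
```

View pics/w4.png

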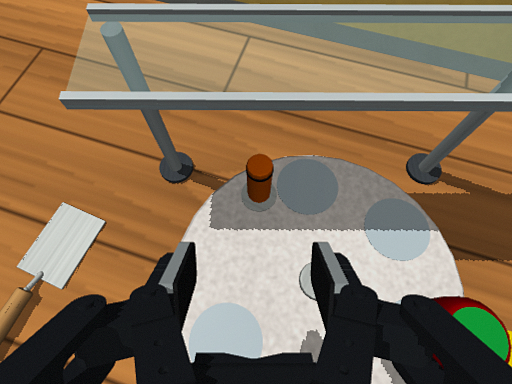

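Run:
```python
from h import *
o=ctrl.get_obs();M=Ro.from_rotvec(o['tool_rot']).as_matrix();c=ctrl.calibration('wrist')
R=np.array(c['R']);t=np.array(c['t']); Rt=R@M; tt=t+R@o['tool_pos']   # tool->cam
p1=np.array([.5625,.058,.2762]);M1=np.array([[0.72,.309,.621],[.234,-.951,.203],[.653,-.001,-.757]])
u,_,v=np.linalg.svd(M1);M1=u@v
c1=dict(c,R=Rt@M1.T);c1['t']=tt-c1['R']@p1
A=np.array([.5555,.1025])
for f,cc,box,a in(('w1',c1,(230,170,290,235),-12.2),('w4',c,(230,145,290,215),50.3)):
    im=cv2.imread(f'pics/{f}.png');m=hsv(im,(4,170,40),(12,255,255));n,l,s,ce=cv2.connectedComponentsWithStats(m[box[1]:box[3],box[0]:box[2]])
    i=1+s[1:,4].argmax();x,y,w,h=s[i,:4];print(f,'bbox',x+box[0],y+box[1],w,h)
    a=np.radians(a);X=A+.105*np.array([np.cos(a),np.sin(a)])
    for z in(.075,.08,.085,.09,.095,.138,.147): print(z,proj('wrist',np.array([*X,z]),cc).round(1),end=' ')
    print()
im=ctrl.get_image('top')[:,:,::-1].copy()
m=hsv(im,(22,120,100),(35,255,255));n,l,s,ce=cv2.connectedComponentsWithStats(m[150:225,170:260]);print(s[1:],ce[1:])
s2=cv2.imread('pics/sc3.png');m=hsv(s2,(22,120,100),(35,255,255));n,l,s,ce=cv2.connectedComponentsWithStats(m)
for k in range(1,n):
    if s[k,4]>40: print('scene yel',s[k],ce[k],ray('scene',*ce[k],.148))
print('expected',proj('top',np.array([.461,.07,.148])),proj('scene',np.array([.461,.07,.148])))
```

```text
w1 bbox 248 177 23 23
0.075 [260.2 210.1] 0.08 [260.3 208.7] 0.085 [260.3 207.1] 0.09 [260.4 205.6] 0.095 [260.5 204. ] 0.138 [261.4 188.4] 0.147 [261.6 184.7] 
w4 bbox 246 154 27 26
0.075 [257.7 201.9] 0.08 [257.8 200.1] 0.085 [257.9 198.3] 0.09 [258.  196.3] 0.095 [258.  194.4] 0.138 [258.8 174.9] 0.147 [259.  170.1] 
[[ 41  48  12  12 100]
 [ 53  73   1   1   1]
 [ 57  72   1   1   1]] [[46.73 53.73]
 [53.   73.  ]
 [57.   72.  ]]
scene yel [   0    0   78   47 1864] [25.83851931 15.22961373] [ 0.46669484 -1.26334129  0.148     ]
scene yel [200 175  56  49 418] [227.92583732 199.04545455] [ 0.57818733 -0.10515635  0.148     ]
scene yel [294 202   8  10  60] [297.28333333 206.48333333] [0.4648131  0.06659792 0.148     ]
expected [217.84437512 203.39875883] [298.9963993  206.28381867]
```

```bash
python3 st.py .4716 .0768 .195
```

```text
21.68 q [ 0.076 -0.593  2.251  0.223  0.789  1.228] p [0.5298 0.1587 0.2333] F [0.1 0.5 0.5] open 0.0554
[[0.713, 0.312, 0.628], [0.235, -0.95, 0.205], [0.661, 0.001, -0.751]] tilt 41.3 az 18.1
shift mm to target [-86.1  59.6 -24.6]
```

```bash
python3 -m creep '[[60,-18,12,-5,0],[30,-36,25,-10,0],[20,-55,38,-16,0],[20,-72,50,-21,0],[20,-86,60,-25,0],[20,-86,60,-25,0],[20,-86,60,-25,0]]' ; python3 st.py .4716 .0768 .106
python3 - <<'E'
from h import *
c=ctrl.calibration('wrist');im=ctrl.get_image('wrist')[:,:,::-1].copy();print(proj('wrist',np.array([.46,.073,.148]),c))
m=hsv(im,(22,120,100),(35,255,255));n,l,s,ce=cv2.connectedComponentsWithStats(m)
for k in range(1,n):
    if s[k,4]>300: print(s[k],ce[k],ray('wrist',*ce[k],.148,c))
cv2.imwrite('pics/w5.png',im)
E
```

```text
t: 22.27
tool_pos: [0.4705, 0.0758, 0.1888]
tool_rot: [-2.81, -0.446, -1.042]
contact_force: [0.0, 0.2, 0.7]
opening: 0.0785
22.27 q [-0.189 -0.836  2.452  0.408  0.922  0.92 ] p [0.4705 0.0758 0.1888] F [0.  0.2 0.7] open 0.0785
[[0.721, 0.31, 0.62], [0.234, -0.951, 0.204], [0.652, -0.002, -0.758]] tilt 40.7 az 18.2
shift mm to target [-53.   -0.5  63.7]
[251.8736509  288.67010816]
[435   0  77  30 995] [478.33567839  11.52964824] [ 0.74538026 -0.04304933  0.148     ]
[ 439  245   73   72 1259] [458.39952343 273.29229547] [ 0.50723706 -0.04292652  0.148     ]
[ 221  256   66   68 3468] [253.24134948 289.43598616] [0.45983462 0.07209095 0.148     ]
```

View pics/w5.png

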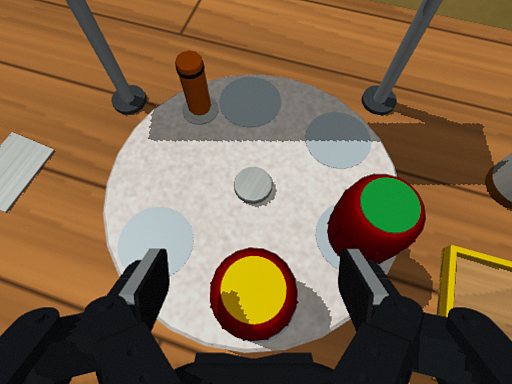

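```bash
python3 -m creep '[[20,-8,0,9,0],[20,-18,0,21,0],[20,-28,0,33,0],[20,-37,0,44,0],[20,-45,0,54,0],[20,-50,0,60,0],[20,-53,0,64,0],[20,-53,0,64,0]]' ; python3 st.py .4716 .0765 .106
```

```text
t: 22.98
tool_pos: [0.4718, 0.0773, 0.1056]
tool_rot: [-2.809, -0.45, -1.041]
contact_force: [-1.0, -0.2, 0.5]
opening: 0.0789
22.98 q [-0.184 -0.705  2.528  0.489  0.735  0.801] p [0.4718 0.0773 0.1056] F [-1.  -0.2  0.5] open 0.0789
[[0.721, 0.313, 0.618], [0.236, -0.95, 0.205], [0.652, -0.002, -0.759]] tilt 40.7 az 18.4
shift mm to target [-0.1  0.6 -0.6]
```

```bash
python3 -m creep '[[60,0,0,0,0],[100,0,0,0,0],[110,0,0,0,0],[110,0,0,0,0],[110,0,0,0,0]]' 35; python3 -m creep '[[110,5,0,-6,0],[110,13,0,-15,0],[110,23,0,-27,0],[110,33,0,-38,0],[110,43,0,-50,0],[110,52,0,-60,0],[110,52,0,-60,0]]'; python3 st.py
python3 - <<'E'
from h import *
cv2.imwrite('pics/w6.png',ctrl.get_image('wrist')[:,:,::-1])
E
```

```text
t: 23.4
tool_pos: [0.4732, 0.0765, 0.1087]
tool_rot: [-2.809, -0.449, -1.049]
contact_force: [-0.9, 1.6, 2.0]
opening: 0.0569
t: 23.98
tool_pos: [0.4739, 0.0762, 0.191]
tool_rot: [-2.808, -0.45, -1.054]
contact_force: [0.0, 0.5, -1.8]
opening: 0.0573
23.98 q [-0.185 -0.829  2.447  0.41   0.911  0.917] p [0.4739 0.0762 0.191 ] F [ 0.   0.5 -1.8] open 0.0573
[[0.715, 0.311, 0.626], [0.236, -0.95, 0.203], [0.658, 0.003, -0.753]] tilt 41.1 az 18.0
```

View pics/w6.png

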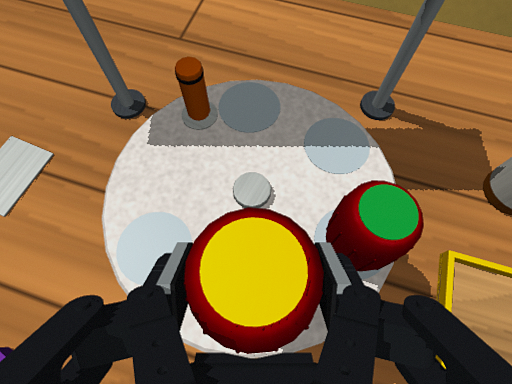

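```bash
python3 - <<'E'
from h import *
im=cv2.imread('pics/w6.png');m=hsv(im,(22,120,100),(35,255,255));n,l,s,ce=cv2.connectedComponentsWithStats(m);i=1+s[1:,4].argmax()
cs,_=cv2.findContours((l==i).astype(np.uint8),0,2);cs=max(cs,key=len);print(s[i],ce[i])
# fit 3D circle r=.0195 in camera: params centre, normal
from scipy.optimize import least_squares
c=ctrl.calibration('wrist');R=np.array(c['R'])
pts=cv2.convexHull(cs)[:,0,:].astype(float)
def res(p):
    X=p[:3];nz=R@np.array([p[3],p[4],np.sqrt(1-p[3]**2-p[4]**2)]);out=[]
    for u,v in pts:
        d=np.array([(u-c['cx'])/c['fx'],(v-c['cy'])/c['fy'],1]);q=d*(X@nz)/(d@nz);out.append(np.linalg.norm(q-X)-.0195)
    return np.array(out)*1000
u,v=ce[i];z=c['fx']*.039/s[i][2]
r=least_squares(res,[(u-c['cx'])/c['fx']*z,(v-c['cy'])/c['fy']*z,z,0,0]);print('rms',np.sqrt((r.fun**2).mean()),'world normal',r.x[3:], 'centre',R.T@(r.x[:3]-c['t']))
E
python3 -m creep '[[110,8,0,-9,0],[110,18,0,-21,0],[110,28,0,-33,0],[110,28,0,-33,0]]'; python3 st.py .5325 -.1618 .230
```

```text
[ 200  218  108  108 9187] [253.35713508 271.55143137]
rms 0.04046917375030746 world normal [0.01164127 0.01611873] centre [0.46084592 0.07202296 0.22826417]
t: 24.37
tool_pos: [0.4733, 0.0762, 0.2337]
tool_rot: [-2.808, -0.449, -1.052]
contact_force: [0.8, -0.1, -1.7]
opening: 0.0566
24.37 q [-0.186 -0.86   2.392  0.386  0.993  0.958] p [0.4733 0.0762 0.2337] F [ 0.8 -0.1 -1.7] open 0.0566
[[0.716, 0.311, 0.625], [0.236, -0.95, 0.203], [0.657, 0.002, -0.754]] tilt 41.1 az 18.0
shift mm to target [-16.2 244.6  -8.7]
```

```bash
python3 -m creep '[[110,-1,12,0,0],[110,-2,36,-1,0],[110,-4,64,-2,0],[110,-6,94,-3,0],[110,-8,124,-4,0],[110,-10,154,-5,0],[110,-12,184,-7,0],[110,-14,212,-8,0],[110,-16,234,-9,0],[110,-16,245,-9,0],[110,-16,245,-9,0]]'; python3 st.py .5325 -.1618 .06
python3 - <<'E'
from h import *
for n in('top','scene'):
    im=ctrl.get_image(n)[:,:,::-1].copy()
    m=hsv(im,(22,120,100),(35,255,255));bx=((255,155,325,225) if n=='top' else (195,140,260,225))
    c=cen(m,*bx);print(n,c)
    k,l,s,ce=cv2.connectedComponentsWithStats(m[bx[1]:bx[3],bx[0]:bx[2]])
    for i in range(1,k):
        if s[i,4]>15:print(s[i],ce[i]+bx[:2],ray(n,*(ce[i]+bx[:2]),.27))
E
```

```text
t: 25.28
tool_pos: [0.5314, -0.1641, 0.2245]
tool_rot: [-2.811, -0.443, -1.042]
contact_force: [-0.9, -1.1, -1.4]
opening: 0.0565
25.28 q [-0.73  -0.417  2.148  0.681  1.112  0.311] p [ 0.5314 -0.1641  0.2245] F [-0.9 -1.1 -1.4] open 0.0565
[[0.722, 0.309, 0.62], [0.233, -0.951, 0.203], [0.652, -0.002, -0.758]] tilt 40.7 az 18.1
shift mm to target [-105.9   -1.4  125.9]
top (np.float64(287.7484076433121), np.float64(182.44585987261146), 314, np.int64(271), np.int64(308), np.int64(171), np.int64(208))
[ 16  16  38  38 181] [281.6519337 182.3480663] [ 0.51809769 -0.12587664  0.27      ]
[ 35  21  13  13 132] [296.09848485 182.39393939] [ 0.51807989 -0.16753639  0.27      ]
scene (np.float64(227.1954887218045), np.float64(189.1654135338346), 532, np.int64(200), np.int64(255), np.int64(147), np.int64(223))
[ 23   7  13  11 113] [223.95575221 152.08849558] [ 0.52179453 -0.16443433  0.27      ]
[  5  35  56  49 419] [228.06921241 199.1646778 ] [ 0.63081577 -0.04982167  0.27      ]
```

```bash
python3 -m creep '[[110,-10,0,11,0],[110,-25,0,29,0],[110,-42,0,48,0],[110,-58,0,68,0],[110,-74,0,87,0],[110,-88,0,104,0],[110,-98,0,116,0],[110,-104,-1,123,0],[110,-107,-1,127,0],[110,-107,-1,127,0]]'; python3 st.py .5325 -.1618 .046; python3 -m creep '[[110,-1,0,1,0],[110,-2,0,2.3,0],[110,-3,0,3.5,0],[110,-4,0,4.6,0]]'
```

```text
t: 26.22
tool_pos: [0.5325, -0.159, 0.0588]
tool_rot: [-2.808, -0.449, -1.042]
contact_force: [-0.3, 0.3, -2.2]
opening: 0.0571
26.22 q [-0.72  -0.157  2.253  0.855  0.843  0.009] p [ 0.5325 -0.159   0.0588] F [-0.3  0.3 -2.2] open 0.0571
[[0.72, 0.313, 0.619], [0.235, -0.95, 0.206], [0.653, -0.002, -0.758]] tilt 40.8 az 18.4
shift mm to target [-9.   2.7  9.1]
t: 26.55
tool_pos: [0.5338, -0.1608, 0.0551]
tool_rot: [-2.81, -0.45, -1.048]
contact_force: [0.4, -0.8, -1.8]
opening: 0.0568
```

```bash
python3 -m creep '[[110,-1,0,1.1,0],[110,-2,0,2.3,0],[110,-3,0,3.4,0],[110,-4,0,4.6,0],[110,-4.6,0,5.3,0]]';python3 -m creep '[[110,-1,0,1.1,0],[110,-2,0,2.3,0],[110,-2,0,2.3,0]]'
```

```text
t: 26.97
tool_pos: [0.5331, -0.1603, 0.0469]
tool_rot: [-2.809, -0.449, -1.045]
contact_force: [-0.2, 0.4, -2.0]
opening: 0.0566
t: 27.22
tool_pos: [0.5337, -0.1605, 0.0447]
tool_rot: [-2.809, -0.449, -1.047]
contact_force: [0.1, 0.9, 1.3]
opening: 0.0567
```

```bash
python3 -m creep '[[110,-0.3,0,0.4,0],[90,-0.3,0,0.4,0],[70,-0.3,0,0.4,0],[45,-0.3,0,0.4,0],[20,-0.3,0,0.4,0],[20,-0.3,0,0.4,0],[20,-0.3,0,0.4,0]]'; python3 -m creep '[[20,5,0,-6,0],[20,16,0,-19,0],[20,32,0,-37,0],[20,52,0,-60,0],[20,75,0,-87,0],[20,100,0,-115,0],[20,120,0,-138,0],[20,120,0,-138,0]]'; python3 st.py
python3 - <<'E'
from h import *
c=ctrl.calibration('wrist');im=ctrl.get_image('wrist')[:,:,::-1].copy();s=ctrl.get_image('scene')[:,:,::-1].copy()
cv2.imwrite('pics/f.png',np.hstack([cv2.resize(im,(400,300)),cv2.resize(s[130:340,150:430],(400,300))]))
for n in('top','scene'):
    im=ctrl.get_image(n)[:,:,::-1].copy();m=hsv(im,(22,120,100),(35,255,255));bx=((255,155,325,225) if n=='top' else (195,140,260,225))
    k,l,s,ce=cv2.connectedComponentsWithStats(m[bx[1]:bx[3],bx[0]:bx[2]])
    for i in range(1,k):
        if s[i,4]>15:print(n,s[i],ray(n,*(ce[i]+bx[:2]),.084).round(4))
    m=hsv(im,(50,90,50),(80,255,255))
    if n=='top': q=cen(m,200,150,265,215);print('green',ray('top',*q[:2],.148))
E
```

```text
t: 27.8
tool_pos: [0.5332, -0.1603, 0.0435]
tool_rot: [-2.809, -0.449, -1.045]
contact_force: [-0.1, 0.2, 0.1]
opening: 0.0786
t: 28.47
tool_pos: [0.5367, -0.1624, 0.237]
tool_rot: [-2.813, -0.455, -1.064]
contact_force: [0.4, -0.5, 1.6]
opening: 0.0787
28.47 q [-0.72  -0.426  2.136  0.681  1.11   0.319] p [ 0.5367 -0.1624  0.237 ] F [ 0.4 -0.5  1.6] open 0.0787
[[0.711, 0.311, 0.63], [0.241, -0.95, 0.197], [0.66, 0.012, -0.751]] tilt 41.3 az 17.3
top [ 16  16  38  38 175] [ 0.5342 -0.1325  0.084 ]
top [30 26 11 11 94] [ 0.5214 -0.1643  0.084 ]
green [0.53900042 0.0045361  0.148     ]
scene [  5  35  56  49 424] [ 0.5507 -0.1336  0.084 ]
scene [26 43 12 10 94] [ 0.521 -0.166  0.084]
```

View pics/f.png

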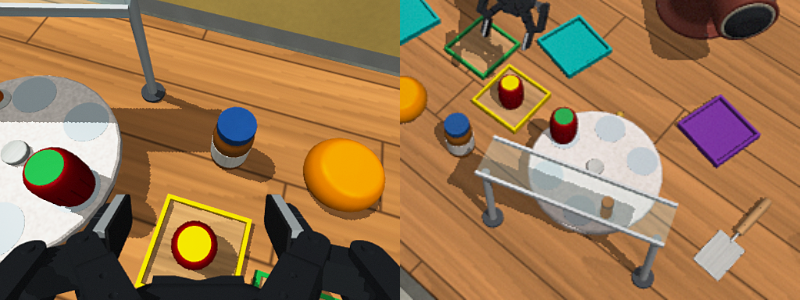

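```bash
python3 -c "
from station import ctrl
print(ctrl.get_obs()['contact_force'].round(1), ctrl.finish_job())"
```

```text
the job is handed in; nothing more can be done
[-0.1  0.3 -0.1] None
```

The board is at its next stop and the yellow cheese stands upright in the yellow-rimmed tray. I handed the job in at about 28.7 s of the 59 s; no verdict came back.

**How it went**
- **Tilt:** The moves cannot tilt the tool directly. I got about 41° by pushing against the arm's reach limit in one-row steps.
- **Turn:** I gripped the knob, lifted it about 14 mm and swung the board anticlockwise. Then I loosened the grip so the pin rode on the ring and pushed gently until the board stopped dead at about 62.5° (1.09 rad), under roughly 20 N.
- **Cheese:** I gripped the yellow cheese, which had come round to the pointer, and set it down with a force change of only a few newtons.

**Last checks**
- **Yellow cheese:** about (0.521, −0.165) in both the top and scene cameras, within about 5 mm of the tray's middle. It looks upright in the pictures, and the tilt I measured while carrying it was about 0.02 rad.
- **Green cheese:** upright on the board, still turned by about 62.3° and 99 mm from the axis, as it should be.
- **Bystanders and gripper:** the last pictures show the jar, the big cheese and the slicer with no sign of having been touched; I did not measure them. The gripper is clear, with zero contact force.

**Less certain**
- **Knob height:** I judged it fully home from its height in the wrist picture after I backed off (consistent with home, about 9 mm off a raised knob) and from the hard stop. A rougher estimate just before the stop had looked slightly raised.
- **Joint 3:** it read 0.055–0.056 rad at the reach limit, against the printed 0.06. I took that as rounding, but nothing confirmed it.

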